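# Cover the crucibles for the furnace

### The job

Get the samples ready for the furnace: put on each of the three crucibles and on the oblong dish the lid that belongs to it by size and shape, knob up, lying flat and centred so that the mouth is fully covered, and the oblong lid square with its dish. Lower the lids gently, for porcelain chips, leave the crucibles and the dish standing where they are on the board, and do not disturb the tongs or the beaker.

Things in the scene. Friction and masses are not known exactly. Their poses are not given: they have to be found in the camera images.
- crucible_small: small white porcelain crucible, round, open at the top, tapered: rim 29 mm across outside and 24 mm inside, foot 22 mm, 26 mm tall. Stands loose and upright on the 10 mm thick grey-brown furnace board. Origin: centre of its underside, z up; the rim is at z = 26 mm.
- lid_small: lid of the small crucible: flat white porcelain disc 40 mm across and 5 mm thick, with an upright round knob 12 mm across and 16 mm high at its centre (top of knob at z = 21 mm). Lies knob up, loose, on the dark steel tray (floor 4 mm thick, rim 12 mm high). Origin: centre of its flat underside, z up.
- crucible_medium: medium white porcelain crucible, round, open at the top, tapered: rim 48 mm across outside and 42 mm inside, foot 32 mm, 40 mm tall. Stands loose and upright on the 10 mm thick grey-brown furnace board. Origin: centre of its underside, z up; the rim is at z = 40 mm.
- lid_medium: lid of the medium crucible: flat white porcelain disc 58 mm across and 5 mm thick, with an upright round knob 12 mm across and 16 mm high at its centre (top of knob at z = 21 mm). Lies knob up, loose, on the dark steel tray (floor 4 mm thick, rim 12 mm high). Origin: centre of its flat underside, z up.
- crucible_large: large white porcelain crucible, round, open at the top, tapered: rim 67 mm across outside and 60 mm inside, foot 44 mm, 56 mm tall. Stands loose and upright on the 10 mm thick grey-brown furnace board. Origin: centre of its underside, z up; the rim is at z = 56 mm.
- lid_large: lid of the large crucible: flat white porcelain disc 76 mm across and 5 mm thick, with an upright round knob 12 mm across and 16 mm high at its centre (top of knob at z = 21 mm). Lies knob up, loose, on the dark steel tray (floor 4 mm thick, rim 12 mm high). Origin: centre of its flat underside, z up.
- dish: oblong white porcelain ashing dish, open at the top, straight walls: 67 x 37 mm outside, 60 x 30 mm inside, 28 mm tall, long side along its x. Stands loose on the furnace board among the crucibles. Origin: centre of its underside, z up; the rim is at z = 28 mm.
- lid_oblong: lid of the oblong dish: flat white porcelain plate 82 x 54 mm, 5 mm thick, long side along its x, with an upright bar grip at its centre, 34 mm long (along x), 12 mm thick (along y) and 16 mm high (top at z = 21 mm). Lies grip up, loose, on the steel tray among the other lids. Origin: centre of its flat underside, z up.
- tongs: bystander: steel crucible tongs about 240 mm long, 70 mm wide and 10 mm high, lying loose on the bench between board and tray, finger loops towards the robot (its -x). Origin: middle of the underside.
- beaker: bystander: small clear glass beaker, 52 mm across, 66 mm tall, with a white plastic dropper leaning in it (up to 175 mm), loose on the bench at the robot's left. Origin: centre of its underside.

How it is judged:
By the outcome, as a careful person would: the job done as asked, in the order asked, and still so for the second after the job is handed in, with the robot touching nothing.
It also fails if it takes over 104 s, if anything falls off the work surface, if the arm or the gripper's body presses on something with over 40 N, if the wrist force passes 120 N, or if a joint passes its speed limit or range.

### The arm

A 7-joint arm with a two-finger parallel gripper is mounted at the origin on the work surface. World frame = base frame: x ahead of the robot, y to its left, z up, the work surface at z = 0. Lengths are in m, angles in rad, forces in N, time in s.
With the tool pointing down it reaches from about 0.4 to 0.85 m from the base axis. Payload 10.4 kg.
Tool frame: the origin (TCP) lies at the very end of the fingers, on their centre line; the grasp point (between the pads) lies 19 mm behind it; x points along the fingers, y is the direction in which the jaws open and shut, and the axes are right-handed (so a half turn about x gives the same grasp; the last joint's range is limited). The gripper opens to 85 mm and grips with 20 to 120 N. Pads are 22 mm wide; open, the fingers measure 114 mm over their backs; the gripper's body (76 mm by 85 mm) begins 54 mm behind the grasp point. The pads swing forward as they close: fully open they stand 13 mm farther back than shut.
Start: joints at [1.26, 0.332, -0.065, 1.46, 0.022, 1.35, -0.088], TCP at [0.177, -0.599, 0.208] pointing down, gripper open.
Joint ranges: [-2.6, 2.6], [-0.5, 2.12], [-1.47, 1.34], [0.16, 2.42], [-1.27, 4.41], [0.06, 2.06], [-2.6, 2.6]. Speed limits (rad/s): [2.22, 2.22, 2.79, 2.79, 3.14, 3.14, 3.14].

### API

Orientations are given as a unit quaternion [x, y, z, w].
In Python, from workcell import monitor, camera, ticket, regions_of gives the robot as it stands.
- The arm moves only by the tool step_arm, never from a script. Its argument "increments" is a list of rows, each a list of 5 numbers: the finger opening in m, from 0 to 0.0854, then the shift along the world's x, y, z in m, then the turn about the world's z in rad. A call has 1 to 12 rows; each row shifts and turns the commanded pose from where the row before left it; what a row does not reach is not made up. A row lasts 1/12 s, in which the tool goes at most 41.7 mm and 7.16 degrees, less where a joint would pass 70% of its speed; a pose out of reach is approached as far as the arm can. A call with a gripper value outside its range is refused whole. The fingers move at their own pace and stop on an object; "force" is the grip in N (left out, the last holds). Time passes only in rows, so rows that do not move let the fingers close. It gives the time, the measured TCP pose, the force and the opening at its end, in the units of the state.
- monitor.get_obs(): the state, without advancing time (a new reading comes with each control period).
- camera(name): name is "side" or "top"; returns a dict with "color" (400x640x3 uint8, red, green, blue), "range_z" (400x640 float32, m along the optical axis (not along the pixel's ray), 0 where there is no reading), "fx", "fy", "cx", "cy" (pixels), "cam_to_world" (4x4, takes a point from camera to world coordinates). Camera axes: x right, y up, looking along -z (the intrinsics and any distortion apply to the point x, -y, -z); pixel columns grow to the right and rows downward; lengths in m; the calibration is good to about 2 mm. A picture is of the moment at which its call begins.
- ticket.hand_in(): hands the job in, once; it reports no verdict.
Trained networks look in a picture, given as the dict that the camera call returned (one of the last four; its "shot" number tells which), for a name from the list of things; names that differ only in an ending like _2 or _b are one class to them, and where a whole thing is asked for, a point or a joint stands for the part that bears it (a point fixed in the world has none). Each returns a list of dicts, best first, with "p" (0 to 1); they miss things now and then, are a little off and sometimes report something else, mostly with a low value. They report only what shows in the picture. A call takes as long as a camera call.
- regions_of(picture, query): "region" (400x640 bool, what is visible of it) and "centre" ([row, column] in pixels, amid what is visible of it).
The state is a dict: "clock": time; "joint_pos": joint angles; "joint_velocities": joint speeds; "tau": joint torques, N m; "position": TCP position; "ee_rot": TCP orientation; "ft_force": force on the tool from outside, world axes, zero at the start; "torque": the same for the moment, N m; "grip_width": opening from 0.0 (shut) to 1.0 (fully open).
Only numpy, scipy, OpenCV 4.12 (cv2) and the standard library are available. Lean on these libraries where they do the work, as an engineer would, in place of code of your own. Each camera call takes 0.05 s, during which the arm holds its last target. There are 200 camera calls.

## Working session

There is one attempt and no reset: what is moved stays moved. The work goes in short steps, Python scripts to look and compute and a tool call to move; the robot and the scene stay as the last step left them, time stands still between calls to the robot, and variables do not carry over. Pictures are saved under pics/ and viewed, about 12 in all and at most 16, crops included, and the job is handed in when it is done.

Besides the shell and the picture viewer there is one more tool, called after "Request:" in YAML: its name, and indented under it one key for each argument. step_arm: Moves the arm, as the interface text tells. Its arguments: {"type":"object","properties":{"increments":{"type":"array"},"force":{"type":"number"}},"required":["increments"]}

```bash
mkdir -p pics; cat > h.py <<'E'
import numpy as np,cv2
from workcell import monitor,camera,ticket,regions_of
def cloud(c):
    z=c["range_z"].astype(float);v,u=np.mgrid[:400,:640]
    P=np.stack([(u-c["cx"])/c["fx"]*z,-(v-c["cy"])/c["fy"]*z,-z,np.ones_like(z)],-1)
    return (P@np.array(c["cam_to_world"]).T)[...,:3]
def save(c,n): cv2.imwrite(f"pics/{n}.png",c["color"][...,::-1])
E
python3 - <<'E'
from h import *
o=monitor.get_obs();print({k:np.round(v,3).tolist() for k,v in o.items()})
for n in("top","side"):
    c=camera(n);save(c,n+"0");P=cloud(c);ok=c["range_z"]>0
    print(n,c.keys(),c["fx"],np.round(c["cam_to_world"],3).tolist())
    for q in["crucible_small","lid_small","crucible_medium","lid_medium","crucible_large","lid_large","dish","lid_oblong","tongs","beaker"]:
        for r in regions_of(c,q)[:2]:
            m=r["region"]&ok;p=P[m]
            if not len(p): print(q,r["p"],"nodepth");continue
            print(q,round(r["p"],2),np.round(r["centre"]),m.sum(),"med",np.round(np.median(p,0),3),"lo",np.round(np.percentile(p,2,0),3),"hi",np.round(np.percentile(p,98,0),3))
E
```

```text
{'clock': 0.0, 'joint_pos': [1.26, 0.333, -0.065, 1.461, 0.022, 1.35, -0.088], 'joint_velocities': [-0.001, -0.0, 0.001, -0.001, -0.001, 0.001, 0.0], 'tau': [-0.0, -62.544, 0.049, -39.159, 0.016, 0.01, 0.0], 'position': [0.177, -0.599, 0.208], 'ee_rot': [-0.7, -0.102, 0.7, -0.101], 'ft_force': [1.151, 0.471, 0.113], 'torque': [0.029, 0.04, -0.004], 'grip_width': 1.0}
top dict_keys(['color', 'range_z', 'fx', 'fy', 'cx', 'cy', 'cam_to_world', 'shot']) 395.0554720288973 [[-0.085, 0.975, -0.207, 0.382], [-0.996, -0.083, 0.018, 0.128], [0.0, 0.207, 0.978, 0.924], [0.0, 0.0, 0.0, 1.0]]
crucible_small 0.34 [230. 152.] 785 med [0.525 0.474 0.044] lo [0.478 0.445 0.002] hi [0.551 0.495 0.17 ]
lid_small 0.59 [217. 480.] 217 med [ 0.502 -0.272  0.011] lo [ 0.486 -0.292  0.007] hi [ 0.519 -0.256  0.027]
crucible_medium 0.82 [233. 249.] 372 med [0.509 0.261 0.027] lo [0.484 0.236 0.012] hi [0.527 0.279 0.053]
lid_medium 0.9 [164. 466.] 439 med [ 0.625 -0.26   0.011] lo [ 0.601 -0.288  0.007] hi [ 0.652 -0.235  0.027]
crucible_large 0.59 [178. 300.] 685 med [0.629 0.143 0.034] lo [0.589 0.114 0.01
[... 794 characters left out ...]
61 med [0.507 0.263 0.036] lo [0.485 0.232 0.011] hi [0.526 0.277 0.051]
lid_medium 0.6 [325. 420.] 555 med [ 0.624 -0.265  0.009] lo [ 0.599 -0.289  0.004] hi [ 0.653 -0.237  0.024]
lid_large 0.83 [274. 392.] 753 med [ 0.615 -0.136  0.009] lo [ 0.581 -0.169  0.004] hi [ 0.65  -0.1    0.023]
dish 0.55 [153. 336.] 379 med [0.617 0.261 0.024] lo [0.583 0.236 0.008] hi [0.648 0.286 0.039]
lid_oblong 0.55 [298. 349.] 860 med [ 0.5   -0.159  0.008] lo [ 0.459 -0.19   0.003] hi [ 0.542 -0.121  0.025]
tongs 0.97 [240. 338.] 648 med [ 0.533 -0.005  0.005] lo [ 0.451 -0.031 -0.003] hi [0.678 0.027 0.01 ]
beaker 0.76 [108. 280.] 463 med [0.522 0.459 0.049] lo [0.48  0.442 0.001] hi [0.55  0.493 0.161]
```

```bash
python3 - <<'E'
import cv2
a=cv2.imread("pics/top0.png")[120:300,130:530];cv2.imwrite("pics/top0c.png",cv2.resize(a,None,fx=2,fy=2,interpolation=cv2.INTER_CUBIC))
E
```

```text
(no output)
```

View pics/top0c.png

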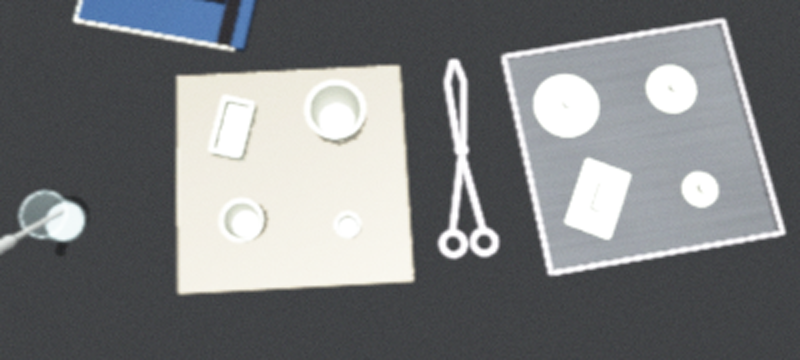

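View pics/side0.png

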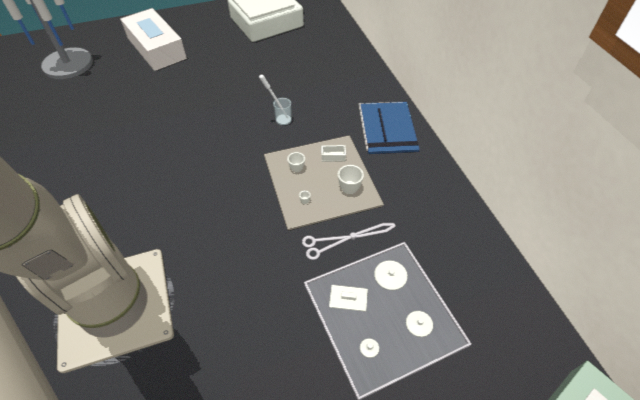

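The top view shows the vessels on the board and the lids on the tray: in full-image (col,row), small crucible (304,232), medium (250,230), large (298,176), dish (246,184), lids large (413,173), medium (466,164), small (480,215), oblong (429,220). The side view agrees. Next I measure them precisely.

```bash
cat >> h.py <<'E'
from scipy.optimize import least_squares
def toplane(c,uv,z):
    T=np.array(c["cam_to_world"]);uv=np.asarray(uv,float)
    d=np.stack([(uv[:,0]-c["cx"])/c["fx"],-(uv[:,1]-c["cy"])/c["fy"],-np.ones(len(uv))],-1)@T[:3,:3].T
    return T[:3,3]+d*((z-T[2,3])/d[:,2:])
G={"lid_small":(.502,-.275,.009,.040),"lid_medium":(.625,-.262,.009,.058),"lid_large":(.615,-.133,.009,.076),"lid_oblong":(.5,-.157,.009,0),
"crucible_small":(.5,.14,.036,.029),"crucible_medium":(.507,.259,.05,.048),"crucible_large":(.624,.143,.066,.067),"dish":(.617,.263,.038,0)}
def blob(c,x,y,z,r=.06):
    """outer contours (world, at plane z) of brightest compact blob near x,y; subpixel by upsampling"""
    T=np.linalg.inv(np.array(c["cam_to_world"]));p=T[:3,:3]@[x,y,z]+T[:3,3]
    u=c["cx"]-c["fx"]*p[0]/p[2];v=c["cy"]+c["fy"]*p[1]/p[2]
    return u,v
E
python3 - <<'E'
from h import *
o=monitor.get_obs()
from scipy.spatial.transform import Rotation as R
print("tool",np.round(R.from_quat(o["ee_rot"]).as_matrix(),3).tolist())
for n in("top","side"):
    c=camera(n);P=cloud(c);sat=c["color"].min(-1).astype(np.float32)
    for q,(x,y,z,d) in G.items():
        lid=q[:3]=="lid"
        u,v=blob(c,x,y,z);
        near=(np.hypot(P[...,0]-x,P[...,1]-y)<.052)
        if lid:
            k=8;h=36;u0,v0=int(u)-h,int(v)-h
            im=cv2.resize(sat[v0:v0+2*h,u0:u0+2*h],None,fx=k,fy=k,interpolation=cv2.INTER_CUBIC)
            bg=np.median(im);t=(bg+np.percentile(im,98))/2
            num,L,st,ce=cv2.connectedComponentsWithStats((im>t).astype(np.uint8))
            j=L[int((v-v0+.5)*k),int((u-u0+.5)*k)]
            cn=max(cv2.findContours((L==j).astype(np.uint8),0,1)[0],key=cv2.contourArea)[:,0]
            W=toplane(c,np.c_[u0+(cn[:,0]+.5)/k-.5,v0+(cn[:,1]+.5)/k-.5],z)[:,:2]
        else:
            m=near&(np.abs(P[...,2]-z)<.006);W=P[m][:,:2]
        (cx,cy),(a,b),ang=cv2.minAreaRect((W*1000).astype(np.float32))
        if a<b:ang+=90
        ang=(ang+90)%180-90
        s=f"{n} {q} n={len(W)} rect {cx:.1f},{cy:.1f} {max(a,b):.1f}x{min(a,b):.1f} ang {ang:.1f}"
        f=least_squares(lambda p:np.hypot(W[:,0]*1e3-p[0],W[:,1]*1e3-p[1])-p[2],[x*1e3,y*1e3,20],loss="soft_l1")
        s+=f" circ {np.round(f.x*[1,1,2],1)}" if d else ""
        k=near&(P[...,2]>(.018 if lid else z-.004))
        print(s,"knob/rim",k.sum(),np.round(np.median(P[k],0)*1e3,1) if k.any() else "")
E
```

```text
tool [[0.0, 0.284, -0.959], [-0.0, -0.959, -0.284], [-1.0, 0.0, -0.0]]
top lid_small n=415 rect 502.8,-274.3 43.7x42.8 ang -52.1 circ [ 502.7 -274.3   43.2] knob/rim 28 [ 502.2 -273.    25.3]
top lid_medium n=565 rect 626.7,-260.9 61.4x61.1 ang -55.3 circ [ 626.8 -261.    61.4] knob/rim 27 [ 626.  -259.9   25.4]
top lid_large n=737 rect 617.0,-132.0 79.8x79.0 ang 85.2 circ [ 617.1 -131.9   79.4] knob/rim 23 [ 616.2 -130.9   25.1]
top lid_oblong n=880 rect 502.2,-153.5 86.3x58.3 ang -25.8 knob/rim 88 [ 501.3 -152.5   25.4]
top crucible_small n=47 rect 492.3,139.3 27.1x27.1 ang -3.7 circ [492.1 140.   25.8] knob/rim 47 [495.8 140.3  36.9]
top crucible_medium n=115 rect 506.0,256.6 46.3x45.9 ang -31.3 circ [505.5 256.5  43.7] knob/rim 104 [506.  260.5  51. ]
top crucible_large n=176 rect 619.2,142.9 65.3x65.0 ang 43.6 circ [619.2 142.9  62.2] knob/rim 166 [622.1 143.   66.9]
top dish n=173 rect 617.2,264.4 67.3x38.1 ang -17.5 knob/rim 158 [615.4 264.9  38.8]
side lid_small n=432 rect 501.5,-276.1 40.2x39.1 ang -19.2 circ [ 501.4 -276.1   39.8] knob/rim 27 [ 501.8 -277.4   23.4]
side lid_medium n=2074 rect 622.4,-253.7 164.8x163.9 ang -19.2 circ [ 617.7 -255.5  171.6] knob/rim 28 [ 624.9 -263.4   23.1]
side lid_large n=1858 rect 607.0,-156.8 167.8x165.8 ang -85.1 circ [ 610.8 -143.9  164.7] knob/rim 24 [ 616.4 -135.2   24.1]
side lid_oblong n=2039 rect 504.9,-150.1 176.2x171.3 ang 70.9 knob/rim 85 [ 501.8 -156.6   23.6]
side crucible_small n=45 rect 491.3,137.2 27.0x26.9 ang -40.9 circ [492.1 137.5  25. ] knob/rim 36 [492.8 141.6  34. ]
side crucible_medium n=74 rect 505.0,254.5 48.1x45.1 ang -78.2 circ [505.1 254.6  44.5] knob/rim 57 [503.5 256.2  48.8]
side crucible_large n=132 rect 619.0,141.2 66.0x65.2 ang 53.3 circ [619.1 140.6  62.5] knob/rim 100 [623.2 143.5  64.4]
side dish n=114 rect 617.4,262.8 65.1x43.8 ang -19.1 knob/rim 90 [620.3 262.8  36.4]
```

Request:
step_arm:
  increments:
    - [0.04,0.025,0.026,-0.004,0]
    - [0.04,0.025,0.026,-0.004,0]
    - [0.04,0.025,0.026,-0.004,0]
    - [0.04,0.025,0.026,-0.004,0]
    - [0.04,0.025,0.026,-0.004,0]
    - [0.04,0.025,0.026,-0.004,0]
    - [0.04,0.025,0.026,-0.004,0]
    - [0.04,0.025,0.026,-0.004,0]
    - [0.04,0.025,0.026,-0.004,0]
    - [0.04,0.025,0.026,-0.004,0]
    - [0.04,0.025,0.026,-0.004,0]
    - [0.04,0.025,0.026,-0.004,0]
  force: 40

```text
clock: 2.2
position: [0.4784, -0.286, 0.1605]
ee_rot: [0.7, 0.101, -0.7, 0.102]
ft_force: [0.5, -0.1, -0.2]
grip_width: 0.47
```

Request:
step_arm:
  increments:
    - [0.04,0.023,0.0255,-0.013,0]
    - [0.04,0.023,0.0255,-0.013,0]
    - [0.04,0.023,0.0255,-0.013,0]
    - [0.04,0.023,0.0255,-0.013,0]
    - [0.04,0.023,0.0255,-0.013,0]
    - [0.04,0.023,0.0255,-0.013,0]
    - [0.04,0,0,-0.02,0]
    - [0.04,0,0,-0.01,0]
    - [0.04,0,0,0,0]

```text
clock: 2.95
position: [0.6136, -0.1343, 0.0497]
ee_rot: [-0.698, -0.102, 0.701, -0.101]
ft_force: [-0.5, 0.2, -0.4]
grip_width: 0.471
```

```bash
python3 - <<'E'
from h import *
o=monitor.get_obs();print(np.round(o["position"],4))
a=[]
for n,(r,c0) in(("top",(170,413)),("side",(274,392))):
    c=camera(n);s=c["color"][r-45:r+35,c0-50:c0+50,::-1];a.append(cv2.resize(s,None,fx=4,fy=4,interpolation=2))
cv2.imwrite("pics/a1.png",np.hstack(a))
E
```

```text
[ 0.6136 -0.1343  0.0497]
```

View pics/a1.png

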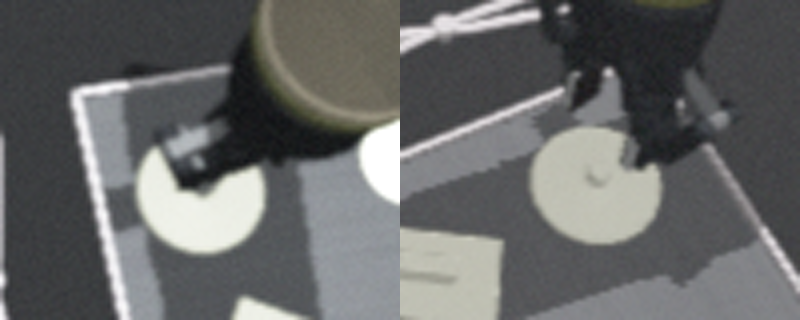

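The fingers straddle the knob of the large lid in both views (knob near (205,185) left, (598,175) right). Descending and gripping.

Request:
step_arm:
  increments:
    - [0.04,0.002,0.001,-0.013,0]
    - [0.04,0,0,-0.013,0]
    - [0.04,0,0,-0.009,0]
    - [0.04,0,0,-0.003,0]
    - [0.04,0,0,0,0]
    - [0.006,0,0,0,0]
    - [0.006,0,0,0,0]
    - [0.006,0,0,0,0]
    - [0.006,0,0,0,0]
    - [0.006,0,0,0,0]

```text
clock: 3.88
position: [0.6177, -0.1334, 0.0148]
ee_rot: [0.7, 0.101, -0.7, 0.102]
ft_force: [-0.5, -0.4, 0.4]
grip_width: 0.073
```

```bash
python3 - <<'E'
from h import *
a=[]
for n,(r,c0) in(("top",(170,413)),("side",(274,392))):
    c=camera(n);u,v=blob(c,*monitor.get_obs()["position"]);print(n,u,v)
    s=c["color"][r-45:r+35,c0-50:c0+50,::-1].copy();s=cv2.resize(s,None,fx=4,fy=4,interpolation=2);cv2.circle(s,(int((u-c0+50)*4),int((v-r+45)*4)),3,(0,0,255),-1);a.append(s)
cv2.imwrite("pics/a2.png",np.hstack(a))
E
```

```text
top 413.88044411861915 171.3667009931221
side 391.47081679070186 272.64863236750523
```

View pics/a2.png

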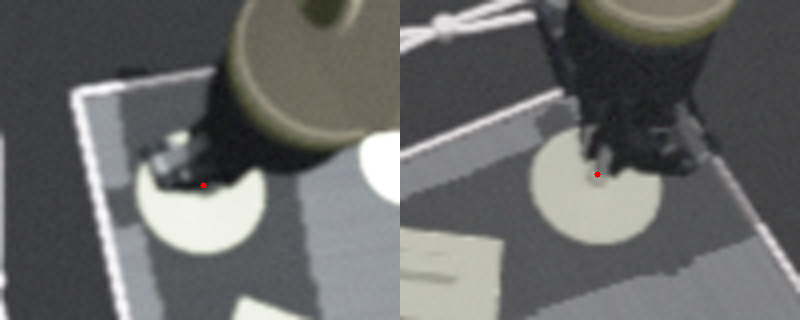

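```bash
python3 - <<'E'
from h import *
p=monitor.get_obs()["position"]
for n in("top","side"):
    c=camera(n);P=cloud(c);m=(c["range_z"]>0)&(np.hypot(P[...,0]-p[0],P[...,1]-p[1])<.075)
    for a in(.013,.02,.03,.04,.05,.06,.08):
        k=m&(P[...,2]>a)&(P[...,2]<a+.01)
        if k.any(): q=P[k];v,u=np.where(k);print(n,a,k.sum(),np.round(q.mean(0)*1e3),"x",np.round(1e3*np.percentile(q[:,0],[5,95])),"y",np.round(1e3*np.percentile(q[:,1],[5,95])),"col",c["color"][k].mean(0).round(),"px",u.mean().round(),v.mean().round())
    k=m&(c["color"].min(-1)>120)&(P[...,2]>.016)&(P[...,2]<.03);print(np.round(P[k]*1e3)[:12].tolist())
E
```

```text
top 0.013 83 [ 626. -106.   14.] x [580. 689.] y [-154.  -68.] col [212. 213. 211.] px 402.0 169.0
top 0.02 1 [ 612. -129.   21.] x [612. 612.] y [-129. -129.] col [133. 135. 126.] px 413.0 173.0
top 0.03 1 [ 607. -126.   40.] x [607. 607.] y [-126. -126.] col [129. 132. 124.] px 414.0 173.0
top 0.04 7 [ 607. -133.   47.] x [605. 609.] y [-142. -126.] col [151. 155. 147.] px 418.0 172.0
top 0.05 8 [ 607. -130.   55.] x [605. 609.] y [-142. -123.] col [111. 115. 110.] px 418.0 171.0
top 0.06 8 [ 607. -132.   64.] x [605. 608.] y [-142. -122.] col [ 96. 100.  96.] px 419.0 170.0
top 0.08 11 [ 605. -121.   87.] x [600. 610.] y [-134. -115.] col [40. 43. 44.] px 417.0 168.0
[[687.0, -116.0, 17.0], [634.0, -68.0, 16.0], [628.0, -70.0, 17.0], [613.0, -127.0, 20.0], [612.0, -129.0, 21.0], [610.0, -132.0, 17.0], [594.0, -73.0, 16.0], [584.0, -74.0, 16.0], [576.0, -73.0, 17.0]]
side 0.013 23 [ 615. -126.   16.] x [600. 622.] y [-147.  -73.] col [173. 173. 164.] px 389.0 270.0
side 0.02 6 [ 612. -134.   24.] x [611. 614.] y [-138. -130.] col [155. 156. 146.] px 390.0 272.0
side 0.03 4 [ 610. -138.   37.] x [608. 614.] y [-143. -133.] col [122. 124. 117.] px 391.0 270.0
side 0.04 25 [ 611. -141.   46.] x [605. 622.] y [-150. -129.] col [95. 96. 94.] px 392.0 270.0
side 0.05 28 [ 609. -138.   55.] x [604. 617.] y [-152. -121.] col [73. 73. 74.] px 391.0 267.0
side 0.06 29 [ 610. -139.   64.] x [605. 617.] y [-152. -125.] col [65. 65. 67.] px 392.0 265.0
side 0.08 73 [ 610. -139.   86.] x [597. 627.] y [-167. -109.] col [46. 48. 50.] px 394.0 261.0
[[614.0, -130.0, 23.0], [611.0, -131.0, 22.0], [612.0, -134.0, 27.0], [611.0, -132.0, 19.0], [611.0, -135.0, 25.0], [610.0, -134.0, 19.0], [611.0, -137.0, 22.0], [613.0, -138.0, 24.0], [612.0, -137.0, 18.0], [614.0, -138.0, 18.0], [616.0, -139.0, 18.0], [613.0, -139.0, 16.0]]
```

Request:
step_arm:
  increments:
    - [0.006,0,0,0.025,0]
    - [0.006,0,0,0.03,0]
    - [0.006,0,0,0,0]

```text
clock: 4.33
position: [0.6206, -0.1336, 0.0752]
ee_rot: [0.702, 0.1, -0.697, 0.102]
ft_force: [1.3, -0.1, 1.2]
grip_width: 0.074
```

```bash
python3 - <<'E'
from h import *
o=monitor.get_obs();p=o["position"];print(np.round(p,4),o["grip_width"])
a=[]
for n in("top","side"):
    c=camera(n);P=cloud(c);m=(c["range_z"]>0)&(np.hypot(P[...,0]-p[0],P[...,1]-p[1])<.06)
    for b in range(10,120,6):
        k=m&(P[...,2]>b/1e3)&(P[...,2]<b/1e3+.006)
        if k.any(): q=P[k];print(n,b,k.sum(),"x",np.round(1e3*np.percentile(q[:,0],[5,95])),"y",np.round(1e3*np.percentile(q[:,1],[5,95])),"col",c["color"][k].mean().round())
    u,v=blob(c,*p);u2,v2=blob(c,p[0],p[1],p[2]+.019)
    x0,y0=int(u)-30,int(v)-30;s=cv2.resize(c["color"][y0:y0+50,x0:x0+60,::-1],None,fx=6,fy=6,interpolation=2)
    for U,V,col in((u,v,(0,0,255)),(u2,v2,(0,255,0))): cv2.circle(s,(int((U-x0)*6),int((V-y0)*6)),3,col,-1)
    a.append(s)
cv2.imwrite("pics/a3.png",np.hstack(a))
E
```

```text
[ 0.6206 -0.1336  0.0752] 0.07355589330527591
top 10 430 x [586. 638.] y [-162. -102.] col 227.0
top 16 3 x [612. 619.] y [-129. -127.] col 182.0
top 22 18 x [611. 620.] y [-137. -128.] col 221.0
top 28 3 x [612. 617.] y [-134. -132.] col 228.0
top 100 4 x [610. 613.] y [-144. -128.] col 77.0
top 106 8 x [607. 612.] y [-141. -125.] col 100.0
top 112 8 x [607. 612.] y [-143. -125.] col 72.0
top 118 5 x [607. 612.] y [-145. -127.] col 78.0
side 10 138 x [585. 641.] y [-161. -108.] col 185.0
side 16 10 x [611. 621.] y [-140. -132.] col 169.0
side 22 17 x [611. 620.] y [-139. -129.] col 181.0
side 88 1 x [611. 611.] y [-132. -132.] col 93.0
side 94 5 x [607. 615.] y [-144. -129.] col 87.0
side 100 15 x [607. 619.] y [-148. -124.] col 79.0
side 106 22 x [607. 622.] y [-151. -128.] col 76.0
side 112 25 x [607. 619.] y [-152. -124.] col 64.0
side 118 18 x [607. 621.] y [-152. -122.] col 67.0
```

View pics/a3.png

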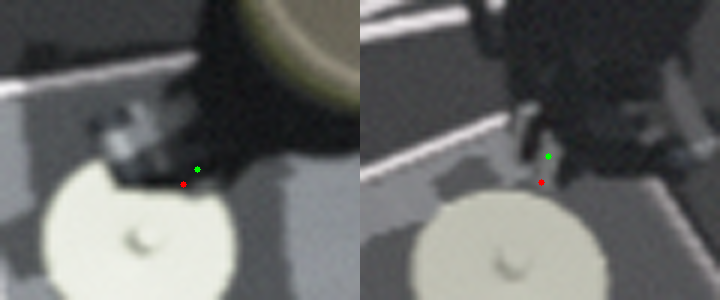

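```bash
python3 - <<'E'
from h import *
o=monitor.get_obs();p=o["position"];print(np.round(p,4))
c=camera("side");P=cloud(c);u,v=blob(c,*p);print(u,v)
for r in range(int(v)-8,int(v)+5):
    print(r,[tuple(int(t) for t in P[r,q]*1e3)+(int(c["color"][r,q].mean()),) for q in range(int(u)-3,int(u)+7)])
E
```

```text
[ 0.6184 -0.1335  0.0709]
395.06169267459796 260.5854087149867
252 [(605, -132, 112, 80), (606, -134, 116, 40), (610, -132, 111, 35), (612, -133, 111, 66), (607, -142, 128, 80), (609, -144, 130, 69), (608, -149, 138, 40), (610, -149, 137, 43), (610, -152, 143, 34), (611, -153, 143, 38)]
253 [(606, -132, 108, 78), (606, -135, 113, 39), (610, -133, 109, 40), (613, -132, 104, 66), (608, -142, 123, 97), (609, -144, 127, 94), (607, -149, 136, 63), (610, -149, 134, 32), (611, -152, 138, 37), (613, -153, 138, 36)]
254 [(605, -133, 106, 58), (608, -133, 104, 33), (611, -133, 103, 41), (608, -140, 116, 76), (609, -142, 120, 109), (610, -144, 122, 112), (611, -145, 123, 97), (609, -151, 134, 46), (610, -153, 137, 33), (615, -151, 130, 35)]
255 [(606, -133, 102, 43), (608, -133, 101, 35), (612, -132, 96, 55), (607, -142, 116, 82), (608, -144, 118, 110), (609, -146, 121, 109), (613, -144, 116, 88), (614, -147, 119, 44), (614, -149, 123, 32), (615, -151, 126, 40)]
256 [(606, -134, 99, 59), (609, -134, 97, 57), (646, -88, 1, 74), (608, -141, 110, 98), (609, -144, 113, 115), (610, -145, 115, 114), 
[... 1127 characters left out ...]
-104, 2, 76), (655, -105, 0, 83), (656, -107, 3, 82)]
262 [(631, -106, 10, 186), (635, -105, 8, 185), (636, -108, 11, 183), (639, -107, 7, 184), (641, -108, 9, 175), (645, -107, 5, 150), (648, -106, 2, 115), (650, -107, 2, 93), (653, -108, 2, 86), (654, -110, 4, 85)]
263 [(631, -107, 8, 185), (634, -107, 6, 185), (637, -107, 5, 185), (638, -109, 8, 187), (641, -109, 6, 185), (642, -111, 8, 184), (644, -112, 9, 170), (649, -110, 3, 132), (651, -111, 3, 101), (654, -111, 2, 87)]
264 [(629, -110, 10, 186), (632, -110, 8, 185), (635, -110, 7, 185), (635, -113, 11, 186), (640, -112, 6, 186), (642, -112, 5, 186), (642, -115, 11, 186), (647, -114, 5, 174), (647, -117, 10, 151), (652, -114, 4, 116)]
```

The depth reading puts the closed fingertips about 24 mm above the reported TCP, and the fingers shut to 6 mm above the knob. The real tips are therefore shorter than stated, so I'll go lower in stages and watch the force.

Request:
step_arm:
  increments:
    - [0.03,0,0,-0.025,0]
    - [0.03,0,0,-0.025,0]
    - [0.03,0,0,-0.015,0]
    - [0.03,0,0,-0.007,0]
    - [0.03,0,0,-0.003,0]
    - [0.03,0,0,0,0]
    - [0.006,0,0,0,0]
    - [0.006,0,0,0,0]
    - [0.006,0,0,0,0]
    - [0.006,0,0,0,0]

```text
clock: 5.32
position: [0.6182, -0.1334, -0.0044]
ee_rot: [0.7, 0.101, -0.699, 0.102]
ft_force: [-1.0, -0.4, 4.2]
grip_width: 0.11
```

Request:
step_arm:
  increments:
    - [0.006,0,0,0,0]
    - [0.006,0,0,0,0]

```text
clock: 5.48
position: [0.6182, -0.1334, -0.0045]
ee_rot: [0.7, 0.101, -0.699, 0.102]
ft_force: [-0.5, 0.2, 5.7]
grip_width: 0.105
```

```bash
python3 - <<'E'
from h import *
o=monitor.get_obs();p=o["position"];print(np.round(p,4),o["grip_width"],o["ft_force"],o["torque"])
c=camera("side");P=cloud(c);u,v=blob(c,.617,-.133,.02);print(u,v)
x0,y0=int(u)-25,int(v)-25
cv2.imwrite("pics/a4.png",cv2.resize(c["color"][y0:y0+45,x0:x0+50,::-1],None,fx=9,fy=9,interpolation=2))
for r in range(int(v)-6,int(v)+4):
    print(r,[tuple(int(t) for t in P[r,q]*1e3)+(int(c["color"][r,q].mean()),) for q in range(int(u)-4,int(u)+6)])
E
```

```text
[ 0.6182 -0.1334 -0.0045] 0.10516773998995847 [-0.51473559  0.21086182  5.73724651] [ 0.05731826  0.16489629 -0.03334001]
391.5025007529575 271.49067171048966
265 [(603, -127, 49, 101), (604, -130, 53, 106), (607, -130, 52, 78), (609, -131, 53, 43), (612, -131, 50, 39), (615, -130, 46, 41), (604, -148, 85, 39), (604, -152, 91, 39), (605, -153, 91, 40), (607, -155, 94, 36)]
266 [(604, -128, 45, 102), (604, -131, 51, 81), (605, -133, 53, 44), (609, -132, 49, 36), (614, -129, 41, 26), (616, -129, 40, 35), (607, -144, 71, 33), (605, -152, 85, 37), (606, -153, 88, 39), (605, -157, 94, 41)]
267 [(605, -127, 38, 101), (605, -131, 45, 66), (607, -132, 46, 29), (610, -131, 42, 30), (613, -131, 40, 40), (617, -130, 36, 32), (608, -145, 68, 33), (609, -147, 71, 38), (606, -154, 84, 39), (608, -155, 85, 41)]
268 [(605, -127, 34, 97), (605, -131, 41, 52), (608, -131, 40, 39), (612, -129, 33, 36), (615, -129, 31, 36), (618, -129, 29, 44), (608, -145, 63, 35), (607, -150, 72, 32), (610, -150, 71, 38), (608, -156, 82, 39)]
269 [(603, -132, 38, 95), (605, -133, 39, 52), (608, -132, 36, 43), (612, -13
[... 537 characters left out ...]
, -152, 60, 40), (612, -154, 62, 34)]
272 [(605, -131, 22, 109), (608, -131, 20, 90), (610, -132, 21, 133), (610, -135, 26, 142), (607, -143, 41, 100), (609, -145, 43, 112), (611, -145, 43, 107), (613, -146, 42, 84), (615, -148, 45, 45), (615, -150, 50, 35)]
273 [(608, -128, 10, 170), (611, -129, 9, 146), (611, -131, 13, 132), (611, -136, 22, 114), (608, -143, 36, 103), (609, -145, 39, 114), (611, -146, 40, 104), (613, -147, 39, 66), (613, -151, 47, 36), (615, -152, 48, 35)]
274 [(607, -131, 9, 182), (609, -132, 10, 169), (610, -134, 14, 141), (611, -137, 19, 111), (610, -142, 27, 106), (610, -145, 33, 115), (612, -146, 34, 104), (613, -148, 37, 59), (615, -149, 38, 43), (615, -153, 44, 39)]
```

View pics/a4.png

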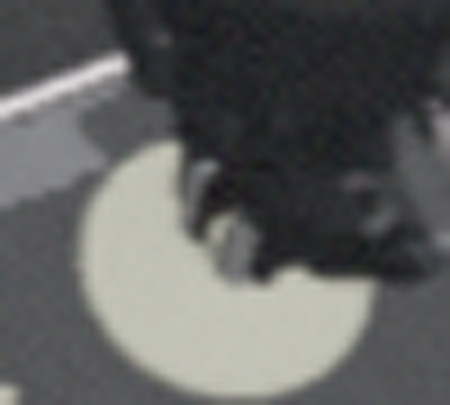

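The knob sits between the fingers, but only its top is held (tips at z≈20-22). I'll reopen, go about 9 mm deeper and close again.

Request:
step_arm:
  increments:
    - [0.03,0,0,0,0]
    - [0.03,0,0,0,0]
    - [0.03,0,0,-0.004,0]
    - [0.03,0,0,-0.004,0]
    - [0.03,0,0,0,0]
    - [0.03,0,0,0,0]

```text
clock: 6.03
position: [0.6172, -0.1333, -0.0141]
ee_rot: [-0.7, -0.101, 0.7, -0.101]
ft_force: [-0.2, 0.8, -0.3]
grip_width: 0.354
```

Request:
step_arm:
  increments:
    - [0.006,0,0,0,0]
    - [0.006,0,0,0,0]
    - [0.006,0,0,0,0]
    - [0.006,0,0,0,0]
    - [0.006,0,0,0,0]

```text
clock: 6.45
position: [0.6178, -0.1333, -0.0133]
ee_rot: [0.7, 0.101, -0.7, 0.102]
ft_force: [1.3, -0.7, 4.3]
grip_width: 0.114
```

Request:
step_arm:
  increments:
    - [0.006,0,0,0.005,0]
    - [0.006,0,0,0.015,0]
    - [0.006,0,0,0.02,0]
    - [0.006,0,0,0.02,0]
    - [0.006,0,0,0,0]
    - [0.006,0,0,0,0]

```text
clock: 6.95
position: [0.6177, -0.1334, 0.0471]
ee_rot: [0.7, 0.101, -0.699, 0.102]
ft_force: [-0.3, -0.0, -0.4]
grip_width: 0.113
```

```bash
python3 - <<'E'
from h import *
o=monitor.get_obs();p=o["position"];print(np.round(p,4),o["grip_width"],o["ft_force"],o["torque"])
a=[]
for n in("top","side"):
    c=camera(n);P=cloud(c);u,v=blob(c,p[0],p[1],p[2]+.02);print(u,v)
    x0,y0=int(u)-40,int(v)-35;a.append(cv2.resize(c["color"][y0:y0+70,x0:x0+80,::-1],None,fx=5,fy=5,interpolation=2))
    w=(c["color"].min(-1)>(140 if n=="side" else 180))&(np.hypot(P[...,0]-p[0],P[...,1]-p[1])<.055)&(P[...,2]>.03)
    q=P[w];print(n,w.sum(),np.round(np.median(q,0)*1e3) if w.any() else "",np.round(np.percentile(q,[3,97],axis=0)*1e3).tolist() if w.any() else "")
cv2.imwrite("pics/a5.png",np.hstack(a))
E
```

```text
[ 0.6177 -0.1334  0.0471] 0.11286248648362372 [-0.27067479 -0.03867513 -0.38785461] [0.02526332 0.01036269 0.00660885]
419.67655682644744 165.01407088602525
top 3437 [ 604. -131.  467.] [[569.0, -175.0, 70.0], [647.0, -87.0, 492.0]]
394.50524848893923 261.47705688398344
side 1908 [ 605. -142.  457.] [[570.0, -180.0, 66.0], [646.0, -92.0, 487.0]]
```

View pics/a5.png

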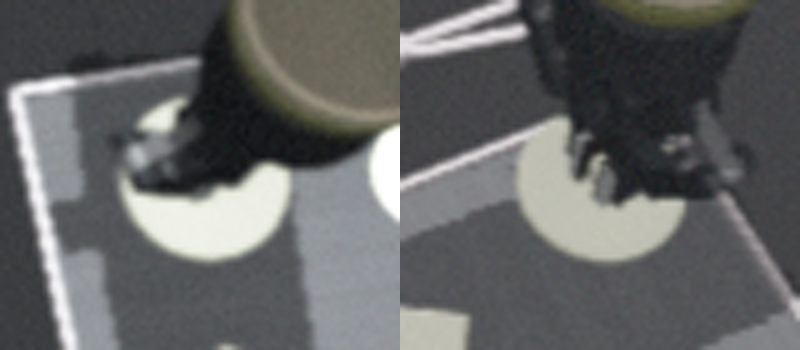

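The lid is held level: in both views it has moved up in the picture together with the fingers. Carrying it over the large crucible.

Request:
step_arm:
  increments:
    - [0.006,0,0.015,0.013,0]
    - [0.006,0,0.025,0.013,0]
    - [0.006,0,0.03,0.013,0]
    - [0.006,0.001,0.03,0,0]
    - [0.006,0.001,0.03,0,0]
    - [0.006,0.001,0.03,0,0]
    - [0.006,0,0.03,0,0]
    - [0.006,0,0.03,0,0]
    - [0.006,0,0.025,0,0]
    - [0.006,0,0.02,0,0]
    - [0.006,0,0.01,0,0]
    - [0.006,0,0,0,0]

```text
clock: 8.05
position: [0.6192, 0.1455, 0.0852]
ee_rot: [-0.699, -0.104, 0.7, -0.102]
ft_force: [0.2, -0.4, -1.6]
grip_width: 0.119
```

```bash
cat >> h.py <<'E'
def views(name,xyz,h=35,k=5,shots=("top","side")):
    a=[]
    for n in shots:
        c=camera(n);u,v=blob(c,*xyz);x0,y0=max(0,int(u)-h-5),max(0,int(v)-h)
        a.append(cv2.resize(c["color"][y0:y0+2*h,x0:x0+2*h+10,::-1],None,fx=k,fy=k,interpolation=2))
    cv2.imwrite(f"pics/{name}.png",np.hstack(a))
def discfit(c,x,y,z,D,thr,minz):
    """fit disc of known diameter at plane z to the visible white edge; x,y guess"""
    k=6;u,v=blob(c,x,y,z);h=34;u0,v0=int(u)-h,int(v)-h
    im=cv2.GaussianBlur(cv2.resize(c["color"].min(-1)[v0:v0+2*h,u0:u0+2*h].astype(np.float32),None,fx=k,fy=k,interpolation=2),(0,0),3)
    th=np.linspace(0,2*np.pi,120,False);rr=np.linspace(-.008,.008,33);E=[]
    for t in th:
        w=np.array([[x+(D/2+r)*np.cos(t),y+(D/2+r)*np.sin(t),z] for r in rr])
        uv=np.array([blob(c,*q) for q in w]);U=((uv[:,0]-u0+.5)*k-.5).astype(np.float32);V=((uv[:,1]-v0+.5)*k-.5).astype(np.float32)
        g=cv2.remap(im,U[:,None],V[:,None],1)[:,0];d=-np.gradient(g);i=d.argmax()
        if d[i]>thr and g[:i].min(initial=999)>110: E.append(w[i,:2])
    E=np.array(E);f=least_squares(lambda p:np.hypot(E[:,0]-p[0],E[:,1]-p[1])-p[2],[x,y,D/2],loss="soft_l1",f_scale=.001)
    g=least_squares(lambda p:np.hypot(E[:,0]-p[0],E[:,1]-p[1])-D/2,[x,y],loss="soft_l1",f_scale=.001)
    return len(E),np.round(f.x*1e3,1),np.round(g.x*1e3,1)
E
python3 - <<'E'
from h import *
o=monitor.get_obs();p=o["position"];print(np.round(p,4),o["grip_width"],o["ft_force"])
for n in("top","side"):
    c=camera(n);print(n,discfit(c,p[0],p[1],p[2]+.022,.076,2,0))
views("b1",(p[0],p[1],p[2]))
E
```

```text
[0.6192 0.1455 0.0852] 0.11948465748099713 [ 0.24711634 -0.43441783 -1.5543413 ]
top (35, array([618.4, 142.8,  41. ]), array([615.2, 144.2]))
side (86, array([618.6, 141.8,  38.3]), array([618.5, 141.6]))
```

View pics/b1.png

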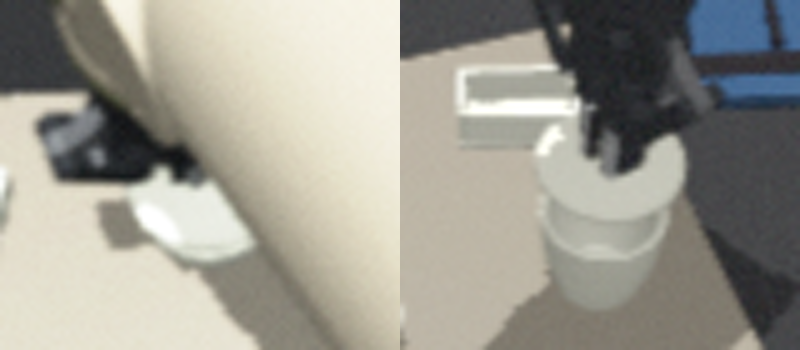

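Side view: the lid hovers over the large crucible; its centre fits (618.5,141.7) against a crucible centre of (619,141). Lowering.

Request:
step_arm:
  increments:
    - [0.006,0,0,-0.008,0]
    - [0.006,0,0,-0.008,0]
    - [0.006,0,0,-0.006,0]
    - [0.006,0,0,-0.004,0]
    - [0.006,0,0,-0.002,0]
    - [0.006,0,0,-0.001,0]
    - [0.006,0,0,0,0]
    - [0.006,0,0,0,0]

```text
clock: 8.92
position: [0.6206, 0.1418, 0.0567]
ee_rot: [0.7, 0.101, -0.7, 0.101]
ft_force: [-0.2, 0.3, -1.0]
grip_width: 0.119
```

Request:
step_arm:
  increments:
    - [0.006,0,0,-0.0015,0]
    - [0.006,0,0,-0.001,0]
    - [0.006,0,0,-0.001,0]
    - [0.006,0,0,-0.001,0]
    - [0.006,0,0,-0.0005,0]
    - [0.006,0,0,0,0]

```text
clock: 9.42
position: [0.6203, 0.1416, 0.0513]
ee_rot: [-0.7, -0.101, 0.7, -0.101]
ft_force: [0.5, 0.3, -1.5]
grip_width: 0.115
```

Request:
step_arm:
  increments:
    - [0.006,0,0,-0.0007,0]
    - [0.006,0,0,-0.0007,0]
    - [0.006,0,0,-0.0007,0]
    - [0.006,0,0,0,0]

```text
clock: 9.75
position: [0.6203, 0.1416, 0.0492]
ee_rot: [-0.7, -0.101, 0.7, -0.101]
ft_force: [-0.2, -0.5, -1.1]
grip_width: 0.112
```

Request:
step_arm:
  increments:
    - [0.006,0,0,-0.0005,0]
    - [0.006,0,0,-0.0005,0]
    - [0.006,0,0,0,0]

```text
clock: 10.0
position: [0.6207, 0.1418, 0.0491]
ee_rot: [0.7, 0.101, -0.7, 0.101]
ft_force: [-2.1, -0.6, 5.1]
grip_width: 0.112
```

Contact at the expected height. Releasing.

Request:
step_arm:
  increments:
    - [0.013,0,0,0.0005,0]
    - [0.016,0,0,0,0]
    - [0.02,0,0,0,0]
    - [0.03,0,0,0,0]
    - [0.03,0,0,0,0]
    - [0.03,0,0,0.005,0]
    - [0.03,0,0,0.015,0]
    - [0.03,0,0,0.025,0]
    - [0.03,0,-0.01,0.03,0]
    - [0.03,0,-0.02,0.02,0]
    - [0.03,0,-0.03,0,0]
    - [0.03,0,-0.03,0,0]

```text
clock: 11.0
position: [0.6212, 0.0518, 0.1461]
ee_rot: [0.701, 0.102, -0.698, 0.102]
ft_force: [0.2, -0.8, 0.5]
grip_width: 0.353
```

Request:
step_arm:
  increments:
    - [0.03,0.001,-0.028,0,0]
    - [0.03,0.001,-0.03,0,0]
    - [0.03,0.001,-0.03,0,0]
    - [0.03,0.001,-0.03,0,0]
    - [0.03,0.001,-0.03,-0.01,0]
    - [0.03,0.001,-0.03,-0.015,0]
    - [0.03,0.001,-0.03,-0.015,0]
    - [0.03,0.001,-0.03,-0.015,0]
    - [0.03,0,-0.03,-0.015,0]
    - [0.03,0,-0.027,-0.015,0]
    - [0.03,0,-0.0185,-0.015,0]
    - [0.03,0,0,0,0]

```text
clock: 12.0
position: [0.6252, -0.2676, 0.0403]
ee_rot: [-0.698, -0.099, 0.702, -0.099]
ft_force: [-0.2, -0.1, 0.7]
grip_width: 0.35
```

```bash
python3 - <<'E'
from h import *
p=monitor.get_obs()["position"];print(p)
for n in("top","side"):
    c=camera(n);print(n,"large on crucible",discfit(c,.619,.142,.071,.076,2,0))
    P=cloud(c);m=np.hypot(P[...,0]-.619,P[...,1]-.142)<.034
    A=P[m&(P[...,2]<.08)&(P[...,2]>.06)];s=np.linalg.lstsq(np.c_[A[:,:2]-[.619,.142],np.ones(len(A))],A[:,2],rcond=None)[0];print("tilt",np.round(s,3))
    if n=="side": print("med lid",discfit(c,.6255,-.262,.009,.058,2,0))
E
```

```text
[ 0.62520767 -0.26755446  0.04031885]
top large on crucible (120, array([620.9, 142.9,  39.6]), array([620.7, 142.8]))
tilt [0.001 0.001 0.073]Traceback (most recent call last):
  File "<stdin>", line 4, in <module>
  File "h.py", line 36, in discfit
    E=np.array(E);f=least_squares(lambda p:np.hypot(E[:,0]-p[0],E[:,1]-p[1])-p[2],[x,y,D/2],loss="soft_l1",f_scale=.001)
                    ~~~~~~~~~~~~~^^^^^^^^^^^^^^^^^^^^^^^^^^^^^^^^^^^^^^^^^^^^^^^^^^^^^^^^^^^^^^^^^^^^^^^^^^^^^^^^^^^^^^^
    return func(*args, **kwargs)
    vector_fun = VectorFunction(
        fun_wrapped,
    ...<6 lines>...
        workers=workers
    )
    self._update_fun()
    ~~~~~~~~~~~~~~~~^^
    self.f = self.fun_wrapped(xp_copy(self.x))
             ~~~~~~~~~~~~~~~~^^^^^^^^^^^^^^^^^
    return np.atleast_1d(self.fun(x))
                         ~~~~~~~~^^^
    return self.f(x, *self.args, **self.kwargs)
           ~~~~~~^^^^^^^^^^^^^^^^^^^^^^^^^^^^^^
  File "h.py", line 36, in <lambda>
    E=np.array(E);f=least_squares(lambda p:np.hypot(E[:,0]-p[0],E[:,1]-p[1])-p[2],[x,y,D/2],loss="soft_l1",f_scale=.001)
                                                    ~^^^^^
IndexError: too many indices for array: array is 1-dimensional, but 2 were indexed
```

The large lid is flat (tilt 0.001) and within about 1.5 mm of centre. Going down on the medium lid.

Request:
step_arm:
  increments:
    - [0.03,0,0,-0.015,0]
    - [0.03,0,0,-0.015,0]
    - [0.03,0,0,-0.012,0]
    - [0.03,0,0,-0.009,0]
    - [0.03,0,0,-0.005,0]
    - [0.03,0,0,0,0]
    - [0.03,0,0,0,0]

```text
clock: 12.68
position: [0.6286, -0.2615, -0.0123]
ee_rot: [0.7, 0.102, -0.7, 0.101]
ft_force: [-0.3, -0.6, 0.2]
grip_width: 0.351
```

Request:
step_arm:
  increments:
    - [0.03,-0.002,0,-0.0005,0]
    - [0.006,0,0,0,0]
    - [0.006,0,0,0,0]
    - [0.006,0,0,0,0]
    - [0.006,0,0,0,0]
    - [0.006,0,0,0,0]
    - [0.006,0,0,0,0]

```text
clock: 13.27
position: [0.6265, -0.2619, -0.0124]
ee_rot: [0.7, 0.101, -0.7, 0.101]
ft_force: [-1.0, -0.4, 2.6]
grip_width: 0.115
```

Request:
step_arm:
  increments:
    - [0.006,0,0,0.005,0]
    - [0.006,0,0,0.015,0]
    - [0.006,0,0,0.025,0]
    - [0.006,-0.004,0.015,0.025,0]
    - [0.006,-0.006,0.025,0.025,0]
    - [0.006,-0.008,0.033,0.018,0]
    - [0.006,-0.008,0.033,0,0]
    - [0.006,-0.008,0.033,0,0]
    - [0.006,-0.008,0.033,0,0]
    - [0.006,-0.008,0.033,0,0]
    - [0.006,-0.008,0.033,0,0]
    - [0.006,-0.008,0.033,0,0]

```text
clock: 14.27
position: [0.5601, 0.0108, 0.1018]
ee_rot: [0.7, 0.101, -0.699, 0.102]
ft_force: [0.8, -0.3, -0.3]
grip_width: 0.116
```

Request:
step_arm:
  increments:
    - [0.006,-0.0075,0.033,0,0]
    - [0.006,-0.0075,0.033,0,0]
    - [0.006,-0.0075,0.033,0,0]
    - [0.006,-0.0075,0.033,0,0]
    - [0.006,-0.0075,0.033,0,0]
    - [0.006,-0.0075,0.033,0,0]
    - [0.006,-0.006,0.0276,-0.01,0]
    - [0.006,-0.0034,0.015,-0.012,0]
    - [0.006,0,0.006,-0.012,0]
    - [0.006,0,0,-0.01,0]
    - [0.006,0,0,-0.006,0]
    - [0.006,0,0,0,0]

```text
clock: 15.27
position: [0.506, 0.2534, 0.0489]
ee_rot: [-0.699, -0.1, 0.701, -0.101]
ft_force: [0.2, 0.4, -0.7]
grip_width: 0.112
```

```bash
python3 - <<'E'
from h import *
o=monitor.get_obs();p=o["position"];print(np.round(p,4),o["grip_width"],o["ft_force"])
c=camera("side");p=monitor.get_obs()["position"];print(np.round(p,4),discfit(c,p[0],p[1],p[2]+.0215,.058,2,0))
s=views("b2",(p[0],p[1],p[2]),h=30)
E
```

```text
[0.506  0.2534 0.0489] 0.11235129762329252 [ 0.17350927  0.41291833 -0.70891396]
[0.5064 0.2537 0.0498] (81, array([505.1, 251.3,  28.8]), array([505.2, 251.5]))
```

View pics/b2.png

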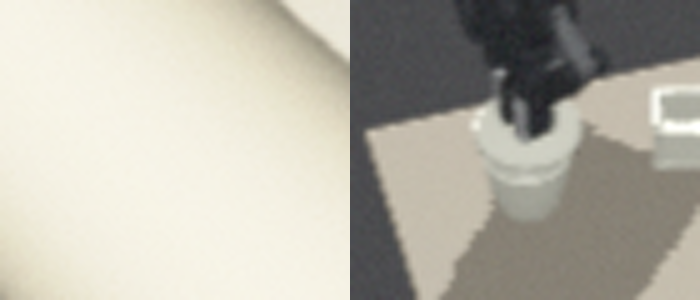

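Side view: the lid hovers over the medium crucible and needs about 2.5 mm more in +y. Correcting and lowering.

Request:
step_arm:
  increments:
    - [0.006,0,0.0025,-0.005,0]
    - [0.006,0,0,-0.004,0]
    - [0.006,0,0,-0.002,0]
    - [0.006,0,0,-0.001,0]
    - [0.006,0,0,-0.001,0]
    - [0.006,0,0,0,0]
    - [0.006,0,0,0,0]

```text
clock: 16.0
position: [0.506, 0.2583, 0.0373]
ee_rot: [-0.7, -0.101, 0.7, -0.101]
ft_force: [-0.2, 0.5, 0.1]
grip_width: 0.12
```

Request:
step_arm:
  increments:
    - [0.006,0,-0.0018,0,0]
    - [0.006,0,0,0,0]

```text
clock: 16.17
position: [0.5061, 0.2561, 0.0374]
ee_rot: [0.7, 0.101, -0.7, 0.101]
ft_force: [-0.2, -0.3, -0.8]
grip_width: 0.113
```

```bash
python3 - <<'E'
from h import *
c=camera("side");p=monitor.get_obs()["position"];print(np.round(p,4),discfit(c,p[0],p[1],p[2]+.0215,.058,2,0))
E
```

```text
[0.5062 0.2563 0.0374] (91, array([505.3, 253.7,  28.7]), array([505.2, 254. ]))
```

Aligned to under 1 mm with the crucible at (505.1,254.6) in the same camera. Lowering.

Request:
step_arm:
  increments:
    - [0.006,0,0,-0.001,0]
    - [0.006,0,0,-0.001,0]
    - [0.006,0,0,-0.0007,0]
    - [0.006,0,0,-0.0005,0]
    - [0.006,0,0,-0.0005,0]
    - [0.006,0,0,0,0]

```text
clock: 16.72
position: [0.5061, 0.2566, 0.0339]
ee_rot: [0.7, 0.101, -0.7, 0.101]
ft_force: [-0.5, -0.4, 2.0]
grip_width: 0.115
```

Request:
step_arm:
  increments:
    - [0.013,0,0,0,0]
    - [0.016,0,0,0,0]
    - [0.02,0,0,0,0]
    - [0.03,0,0,0,0]
    - [0.03,0,0,0,0]
    - [0.03,0,0,0.005,0]
    - [0.03,0,0,0.015,0]
    - [0.03,0,0,0.025,0]
    - [0.03,0,-0.01,0.03,0]
    - [0.03,0,-0.02,0.02,0]
    - [0.03,0,-0.03,0,0]
    - [0.03,0,-0.03,0,0]

```text
clock: 17.72
position: [0.5067, 0.1666, 0.1306]
ee_rot: [0.701, 0.102, -0.699, 0.102]
ft_force: [0.6, -1.6, 0.0]
grip_width: 0.348
```

Request:
step_arm:
  increments:
    - [0.03,0,-0.033,0,0]
    - [0.03,0,-0.034,0,0]
    - [0.03,0,-0.034,0,0]
    - [0.03,0,-0.034,0,0]
    - [0.03,0,-0.034,0,0]
    - [0.03,0,-0.034,0,0]
    - [0.03,0,-0.034,0,0]
    - [0.03,0,-0.034,0,0]
    - [0.03,-0.001,-0.034,0,0]
    - [0.03,-0.001,-0.034,-0.012,0]
    - [0.03,-0.001,-0.034,-0.014,0]
    - [0.03,-0.001,-0.034,-0.014,0]

```text
clock: 18.72
position: [0.5021, -0.2423, 0.0889]
ee_rot: [0.7, 0.101, -0.699, 0.102]
ft_force: [0.3, 0.1, -0.1]
grip_width: 0.352
```

Request:
step_arm:
  increments:
    - [0.03,0,-0.02,-0.014,0]
    - [0.03,0,-0.0145,-0.014,0]
    - [0.03,0,0,-0.014,0]
    - [0.03,0,0,0,0]
    - [0.03,0,0,0,0]

```text
clock: 19.13
position: [0.5018, -0.2744, 0.0465]
ee_rot: [-0.7, -0.102, 0.7, -0.101]
ft_force: [0.4, 0.1, 0.3]
grip_width: 0.35
```

```bash
python3 - <<'E'
from h import *
p=monitor.get_obs()["position"];print(p)
for n in("top","side"):
  c=camera(n)
  for nm,x,y,z,D in(("large",.62,.1425,.071,.076),("medium",.506,.256,.055,.058),("small lid",.502,-.275,.009,.04)):
    try: print(n,nm,discfit(c,x,y,z,D,2,0))
    except Exception: print(n,nm,"hidden")
    P=cloud(c);A=P[(np.hypot(P[...,0]-x,P[...,1]-y)<D/2-.004)&(abs(P[...,2]-z)<.008)]
    if len(A)>20: print("tilt",np.round(np.linalg.lstsq(np.c_[A[:,:2]-[x,y],np.ones(len(A))],A[:,2],rcond=None)[0],3))
E
```

```text
[ 0.50182182 -0.27436872  0.04654432]
top large (120, array([621. , 142.8,  39.7]), array([620.9, 142.8]))
tilt [ 0.001 -0.005  0.073]
top medium (120, array([507. , 258.3,  30.2]), array([506.9, 258.1]))
tilt [0.002 0.007 0.058]
top small lid (102, array([ 502.4, -272.8,   19.5]), array([ 502.5, -273.1]))
tilt [ 0.011 -0.037  0.012]
side large (120, array([619. , 140.1,  38.3]), array([618.9, 140.1]))
tilt [-0.01  -0.012  0.071]
side medium (120, array([505.1, 255.3,  29.3]), array([505.1, 255.2]))
tilt [ 0.005 -0.002  0.055]
side small lid (103, array([ 501.1, -276.5,   20. ]), array([ 501.1, -276.5]))
tilt [-0.001 -0.026  0.009]
```

Both placed lids are flat and within 1 mm of the vessel centres (side camera). Going down on the small lid.

Request:
step_arm:
  increments:
    - [0.03,0,-0.0005,-0.015,0]
    - [0.03,0,0,-0.016,0]
    - [0.03,0,0,-0.014,0]
    - [0.03,0,0,-0.009,0]
    - [0.03,0,0,-0.005,0]
    - [0.03,0,0,0,0]
    - [0.03,0,0,0,0]

```text
clock: 19.82
position: [0.5025, -0.2755, -0.0116]
ee_rot: [0.7, 0.101, -0.7, 0.102]
ft_force: [0.7, 0.1, -0.0]
grip_width: 0.351
```

Request:
step_arm:
  increments:
    - [0.03,0,0,-0.001,0]
    - [0.006,0,0,0,0]
    - [0.006,0,0,0,0]
    - [0.006,0,0,0,0]
    - [0.006,0,0,0,0]
    - [0.006,0,0,0,0]
    - [0.006,0,0,0,0]

```text
clock: 20.4
position: [0.5025, -0.2758, -0.0126]
ee_rot: [0.7, 0.101, -0.7, 0.102]
ft_force: [-0.8, 0.8, 5.6]
grip_width: 0.117
```

Request:
step_arm:
  increments:
    - [0.006,0,0,0.005,0]
    - [0.006,0,0,0.015,0]
    - [0.006,0,0.01,0.025,0]
    - [0.006,0,0.02,0.025,0]
    - [0.006,-0.001,0.03,0.013,0]
    - [0.006,-0.001,0.034,0,0]
    - [0.006,-0.001,0.034,0,0]
    - [0.006,-0.001,0.034,0,0]
    - [0.006,-0.001,0.034,0,0]
    - [0.006,-0.001,0.034,0,0]
    - [0.006,-0.001,0.034,0,0]
    - [0.006,-0.001,0.034,0,0]

```text
clock: 21.4
position: [0.4936, 0.024, 0.07]
ee_rot: [0.7, 0.101, -0.7, 0.102]
ft_force: [2.4, -0.3, 0.9]
grip_width: 0.113
```

Request:
step_arm:
  increments:
    - [0.006,-0.001,0.034,0,0]
    - [0.006,-0.001,0.034,0,0]
    - [0.006,0,0.026,-0.005,0]
    - [0.006,0,0.016,-0.01,0]
    - [0.006,0,0.006,-0.01,0]
    - [0.006,0,0,-0.01,0]
    - [0.006,0,0,-0.005,0]
    - [0.006,0,0,0,0]
    - [0.006,0,0,0,0]

```text
clock: 22.15
position: [0.492, 0.1368, 0.0293]
ee_rot: [-0.7, -0.1, 0.7, -0.101]
ft_force: [0.1, 0.5, -0.0]
grip_width: 0.117
```

```bash
python3 - <<'E'
from h import *
c=camera("side");p=monitor.get_obs()["position"];print(np.round(p,4),discfit(c,p[0],p[1]-.002,p[2]+.0215,.04,2,0))
u,v=blob(c,p[0],p[1],.04);cv2.imwrite("pics/b3.png",cv2.resize(c["color"][int(v)-25:int(v)+25,int(u)-30:int(u)+30,::-1],None,fx=8,fy=8,interpolation=2))
E
```

```text
[0.4924 0.1372 0.0298] (69, array([491.1, 132.8,  18.9]), array([491.7, 134.2]))
```

View pics/b3.png

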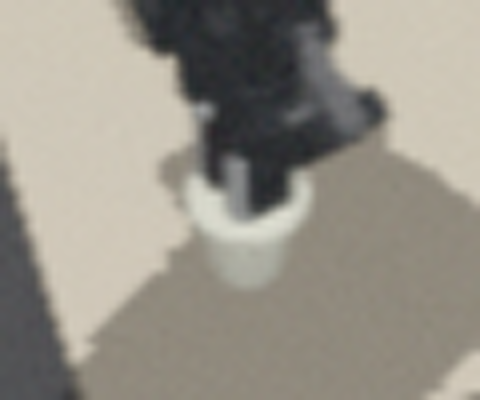

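Side view: the lid hovers over the small crucible, slightly low in y. Correcting by +1.8 mm and lowering.

Request:
step_arm:
  increments:
    - [0.006,0,0.0018,-0.003,0]
    - [0.006,0,0,-0.003,0]
    - [0.006,0,0,-0.001,0]
    - [0.006,0,0,0,0]
    - [0.006,0,0,0,0]

```text
clock: 22.62
position: [0.492, 0.1402, 0.0226]
ee_rot: [-0.7, -0.101, 0.7, -0.101]
ft_force: [0.5, 0.3, 0.3]
grip_width: 0.116
```

```bash
python3 - <<'E'
from h import *
c=camera("side");p=monitor.get_obs()["position"];print(np.round(p,4),discfit(c,p[0],p[1]-.002,p[2]+.0215,.04,2,0))
E
```

```text
[0.4921 0.1403 0.0227] (70, array([490.7, 135.9,  18.5]), array([491.5, 137.8]))
```

Request:
step_arm:
  increments:
    - [0.006,0,-0.0005,-0.001,0]
    - [0.006,0,0,-0.001,0]
    - [0.006,0,0,-0.0007,0]
    - [0.006,0,0,-0.0005,0]
    - [0.006,0,0,0,0]

```text
clock: 23.08
position: [0.4921, 0.1398, 0.0195]
ee_rot: [0.7, 0.101, -0.7, 0.101]
ft_force: [-1.5, -0.2, 0.5]
grip_width: 0.117
```

Request:
step_arm:
  increments:
    - [0.006,0,0,-0.0005,0]
    - [0.006,0,0,-0.0003,0]
    - [0.006,0,0,0,0]

```text
clock: 23.33
position: [0.4925, 0.1399, 0.0194]
ee_rot: [0.7, 0.101, -0.699, 0.101]
ft_force: [-3.1, -1.0, 8.4]
grip_width: 0.118
```

Request:
step_arm:
  increments:
    - [0.006,0,0,0.0006,0]
    - [0.013,0,0,0,0]
    - [0.016,0,0,0,0]
    - [0.02,0,0,0,0]
    - [0.03,0,0,0,0]
    - [0.03,0,0,0,0]
    - [0.03,0,0,0.005,0]
    - [0.03,0,0,0.015,0]
    - [0.03,0,0,0.025,0]
    - [0.03,0,-0.01,0.03,-0.05]
    - [0.03,0,-0.02,0.02,-0.1]
    - [0.03,0,-0.03,0,-0.1]

```text
clock: 24.33
position: [0.4943, 0.0824, 0.1191]
ee_rot: [0.709, 0.014, -0.704, 0.013]
ft_force: [1.9, 0.9, -0.6]
grip_width: 0.355
```

```bash
python3 - <<'E'
from h import *
def rectfit(c,x,y,z,thr):
    u,v=blob(c,x,y,z);k=8;h=30;u0,v0=int(u)-h,int(v)-h
    im=cv2.resize(c["color"].min(-1)[v0:v0+2*h,u0:u0+2*h].astype(np.float32),None,fx=k,fy=k,interpolation=2)
    n,L,s,_=cv2.connectedComponentsWithStats((im>thr).astype(np.uint8));j=L[int((v-v0-5)*k),int((u-u0+8)*k)]
    cn=max(cv2.findContours((L==j).astype(np.uint8),0,1)[0],key=cv2.contourArea)[:,0]
    W=toplane(c,np.c_[u0+(cn[:,0]+.5)/k-.5,v0+(cn[:,1]+.5)/k-.5],z)[:,:2]*1e3
    (cx,cy),(a,b),g=cv2.minAreaRect(W.astype(np.float32));g=(g if a>b else g+90);return np.round([cx,cy,a,b,(g+90)%180-90],1)
for n,t in(("top",190),("side",145)):
    c=camera(n)
    for d in(-15,0,15): print(n,rectfit(c,.501,-.155,.009,t+d))
    P=cloud(c);A=P[(np.hypot(P[...,0]-.501,P[...,1]+.155)<.035)&(P[...,2]>.018)&(P[...,2]<.03)][:,:2]*1e3
    w,V=np.linalg.eigh(np.cov(A.T));print("grip",len(A),A.mean(0).round(1),np.degrees(np.arctan(V[1,1]/V[0,1])).round(1))
    A=P[(np.hypot(P[...,0]-.617,P[...,1]-.2635)<.05)&(P[...,2]>.032)&(P[...,2]<.046)][:,:2]*1e3
    (a,b),(l,m),g=cv2.minAreaRect(A.astype(np.float32));w,V=np.linalg.eigh(np.cov(A.T))
    print("dish",len(A),a,b,l,m,g,"pca",np.degrees(np.arctan(V[1,1]/V[0,1])).round(1),A.mean(0))
print(monitor.get_obs()["position"])
views("d1",(.617,.263,.038),h=25,k=7)
E
```

```text
top [ 503.5 -138.5  110.3  143.7   -7.4]
top [ 530.3 -158.1  129.9   64.7   27.7]
top [ 530.4 -158.4  129.    63.2   27.3]
grip 87 [ 501.9 -152.9] -25.3
dish 173 616.9052124023438 264.0557861328125 37.99955749511719 66.82292938232422 72.56209564208984 pca -17.6 [617.09743387 263.84558424]
side [ 504.6 -148.9  147.   142.1   70.9]
side [ 498.3 -162.    75.5   90.4  -26.3]
side [ 500.7 -155.5   58.3   87.1  -25.9]
grip 87 [ 501.5 -156.6] -26.5
dish 89 622.223876953125 259.2196350097656 45.14828109741211 52.844242095947266 68.9643783569336 pca 36.5 [626.54260238 258.19528504]
[0.49300289 0.07509371 0.11549435]
```

View pics/d1.png

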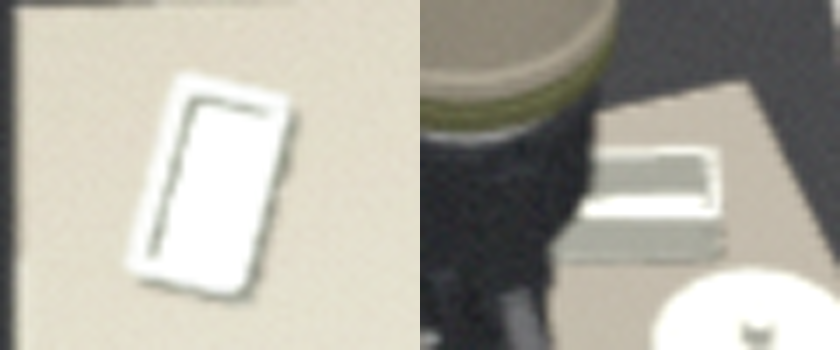

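Top view: the empty dish at crop (130..290, 75..295), long axis at -17.6°; the lid lies at -25.9° (three estimates agree). Going to the oblong lid.

Request:
step_arm:
  increments:
    - [0.03,0.001,-0.028,0,-0.1]
    - [0.03,0.001,-0.03,0,-0.1]
    - [0.03,0.001,-0.03,0,-0.1]
    - [0.03,0.001,-0.03,0,-0.1]
    - [0.03,0.001,-0.03,-0.014,-0.088]
    - [0.03,0.001,-0.03,-0.014,0]
    - [0.03,0.001,-0.028,-0.014,0]
    - [0.03,0.001,-0.02,-0.014,0]
    - [0.03,0.001,-0.0087,-0.014,0]
    - [0.03,0,0,0,0]
    - [0.03,0,0,0,0]
    - [0.03,0,0,0,0]

```text
clock: 25.53
position: [0.5017, -0.153, 0.0448]
ee_rot: [0.69, -0.157, -0.689, -0.157]
ft_force: [-0.3, -0.5, 0.5]
grip_width: 0.353
```

```bash
python3 - <<'E'
from h import *
from scipy.spatial.transform import Rotation as R
o=monitor.get_obs();M=R.from_quat(o["ee_rot"]).as_matrix();print(o["position"],np.degrees(np.arctan2(M[1,1],M[0,1])))
for n in("top","side"):
    c=camera(n);print(n,discfit(c,.492,.138,.041,.04,2,0))
    P=cloud(c);A=P[(np.hypot(P[...,0]-.492,P[...,1]-.139)<.017)&(abs(P[...,2]-.041)<.008)]
    print("tilt",np.round(np.linalg.lstsq(np.c_[A[:,:2]-[.492,.139],np.ones(len(A))],A[:,2],rcond=None)[0],3))
    A=P[(np.hypot(P[...,0]-.617,P[...,1]-.2635)<.05)&(P[...,2]>.032)&(P[...,2]<.046)][:,:2]*1e3
    if n=="side": 
      for a in(A,): (x,y),(l,m),g=cv2.minAreaRect(A.astype(np.float32));w,V=np.linalg.eigh(np.cov(A.T));print("dish",x,y,l,m,g,np.degrees(np.arctan(V[1,1]/V[0,1])))
E
```

```text
[ 0.50169472 -0.15304299  0.04483327] -115.64366876123664
top (120, array([492.8, 141.4,  21.3]), array([492.7, 141. ]))
tilt [-0.026  0.031  0.043]Traceback (most recent call last):
  File "<stdin>", line 5, in <module>
  File "h.py", line 36, in discfit
    E=np.array(E);f=least_squares(lambda p:np.hypot(E[:,0]-p[0],E[:,1]-p[1])-p[2],[x,y,D/2],loss="soft_l1",f_scale=.001)
                    ~~~~~~~~~~~~~^^^^^^^^^^^^^^^^^^^^^^^^^^^^^^^^^^^^^^^^^^^^^^^^^^^^^^^^^^^^^^^^^^^^^^^^^^^^^^^^^^^^^^^
    return func(*args, **kwargs)
    vector_fun = VectorFunction(
        fun_wrapped,
    ...<6 lines>...
        workers=workers
    )
    self._update_fun()
    ~~~~~~~~~~~~~~~~^^
    self.f = self.fun_wrapped(xp_copy(self.x))
             ~~~~~~~~~~~~~~~~^^^^^^^^^^^^^^^^^
    return np.atleast_1d(self.fun(x))
                         ~~~~~~~~^^^
    return self.f(x, *self.args, **self.kwargs)
           ~~~~~~^^^^^^^^^^^^^^^^^^^^^^^^^^^^^^
  File "h.py", line 36, in <lambda>
    E=np.array(E);f=least_squares(lambda p:np.hypot(E[:,0]-p[0],E[:,1]-p[1])-p[2],[x,y,D/2],loss="soft_l1",f_scale=.001)
                                                    ~^^^^^
IndexError: too many indices for array: array is 1-dimensional, but 2 were indexed
```

Request:
step_arm:
  increments:
    - [0.03,0,-0.0015,-0.015,0]
    - [0.03,0,0,-0.016,0]
    - [0.03,0,0,-0.013,0]
    - [0.03,0,0,-0.009,0]
    - [0.03,0,0,-0.004,0]
    - [0.03,0,0,0,0]
    - [0.03,0,0,0,0]

```text
clock: 26.22
position: [0.5015, -0.1562, -0.0121]
ee_rot: [0.69, -0.158, -0.689, -0.158]
ft_force: [-0.1, -0.2, 0.9]
grip_width: 0.353
```

Request:
step_arm:
  increments:
    - [0.03,0,0.0008,0,0]
    - [0.006,0,0,0,0]
    - [0.006,0,0,0,0]
    - [0.006,0,0,0,0]
    - [0.006,0,0,0,0]
    - [0.006,0,0,0,0]
    - [0.006,0,0,0,0]

```text
clock: 26.8
position: [0.5017, -0.1557, -0.012]
ee_rot: [0.69, -0.158, -0.689, -0.158]
ft_force: [-0.8, 0.3, 6.4]
grip_width: 0.128
```

Request:
step_arm:
  increments:
    - [0.006,0,0,0.005,0]
    - [0.006,0,0,0.015,0]
    - [0.006,0,0,0.025,0]
    - [0.006,0.003,0.012,0.025,0]
    - [0.006,0.006,0.022,0.025,0]
    - [0.006,0.009,0.032,0.017,0]
    - [0.006,0.009,0.033,0,0.02]
    - [0.006,0.009,0.033,0,0.02]
    - [0.006,0.009,0.033,0,0.02]
    - [0.006,0.009,0.033,0,0.02]
    - [0.006,0.009,0.033,0,0.02]
    - [0.006,0.009,0.033,0,0.02]

```text
clock: 27.8
position: [0.5731, 0.1098, 0.0996]
ee_rot: [0.698, -0.116, -0.697, -0.116]
ft_force: [-0.0, -0.7, -0.2]
grip_width: 0.128
```

Request:
step_arm:
  increments:
    - [0.006,0.009,0.033,0,0.023]
    - [0.006,0.009,0.033,0,0]
    - [0.006,0.009,0.033,0,0]
    - [0.006,0.009,0.033,0,0]
    - [0.006,0.007,0.027,0,0]
    - [0.006,0.0005,0.02,0,0]
    - [0.006,0,0.0095,0,0]
    - [0.006,0,0,-0.01,0]
    - [0.006,0,0,-0.015,0]
    - [0.006,0,0,-0.015,0]
    - [0.006,0,0,-0.01,0]
    - [0.006,0,0,-0.008,0]

```text
clock: 28.8
position: [0.6164, 0.2945, 0.0396]
ee_rot: [-0.698, 0.109, 0.699, 0.108]
ft_force: [0.2, -0.0, -0.3]
grip_width: 0.125
```

Request:
step_arm:
  increments:
    - [0.006,0,0,0,0]
    - [0.006,0,0,0,0]

```text
clock: 28.97
position: [0.6166, 0.2961, 0.0412]
ee_rot: [-0.699, 0.109, 0.699, 0.108]
ft_force: [0.4, 0.3, 1.0]
grip_width: 0.126
```

```bash
python3 - <<'E'
from h import *
from scipy.spatial.transform import Rotation as R
o=monitor.get_obs();M=R.from_quat(o["ee_rot"]).as_matrix();p=o["position"];print(p,np.degrees(np.arctan2(M[1,1],M[0,1])),o["ft_force"])
a=[]
for n in("top","side"):
    c=camera(n);u,v=blob(c,p[0],p[1],p[2]+.02);x0,y0=int(u)-30,int(v)-28
    s=cv2.resize(c["color"][y0:y0+56,x0:x0+60,::-1],None,fx=6,fy=6,interpolation=2)
    for ang,cx,cy,z,L,W,col in((-17.6,p[0],p[1],p[2]+.021,82,54,(0,0,255)),(-17.6,.6172,.2638,.038,67,37,(0,160,0))):
        t=np.radians(ang);d=np.array([[1,1],[1,-1],[-1,-1],[-1,1]])*[L/2e3,W/2e3]@np.array([[np.cos(t),np.sin(t)],[-np.sin(t),np.cos(t)]])+[cx,cy]
        q=np.array([[(blob(c,*e,z)[0]-x0+.5)*6,(blob(c,*e,z)[1]-y0+.5)*6] for e in d]);cv2.polylines(s,[q.astype(int)],True,col,1)
    a.append(s)
cv2.imwrite("pics/d2.png",np.hstack(a))
E
```

```text
[0.61662039 0.29608387 0.04117365] -107.64492023118126 [0.38575782 0.33310843 0.95844838]
```

View pics/d2.png

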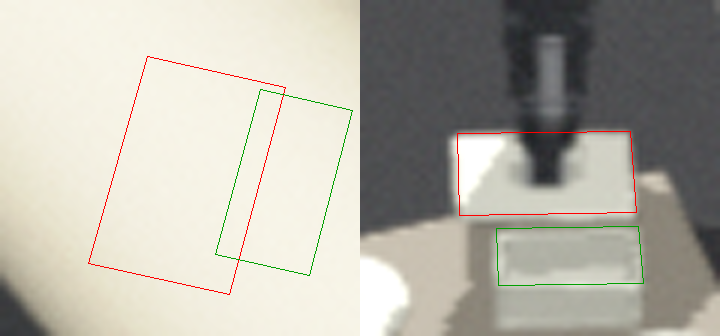

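My y sum overshot by 32 mm, still clear of everything; the lid angle (-17.9° by the tool) is good. Correcting.

Request:
step_arm:
  increments:
    - [0.006,0.0005,-0.01,0,0]
    - [0.006,0,-0.012,0,0.003]
    - [0.006,0,-0.008,0,0]
    - [0.006,0,-0.0023,0,0]
    - [0.006,0,0,-0.003,0]
    - [0.006,0,0,-0.003,0]
    - [0.006,0,0,-0.003,0]
    - [0.006,0,0,0,0]
    - [0.006,0,0,0,0]
    - [0.006,0,0,0,0]

```text
clock: 29.9
position: [0.6169, 0.265, 0.0322]
ee_rot: [-0.699, 0.107, 0.699, 0.107]
ft_force: [-0.2, 0.7, -0.5]
grip_width: 0.123
```

```bash
cat > v.py <<'E'
from h import *
from scipy.spatial.transform import Rotation as R
import sys
def go(name,fixed=None):
    o=monitor.get_obs();M=R.from_quat(o["ee_rot"]).as_matrix();p=fixed or o["position"];print(o["position"],np.degrees(np.arctan2(M[1,1],M[0,1])),o["ft_force"])
    a=[]
    for n in(("top","side") if fixed else("side",)):
        c=camera(n);u,v=blob(c,p[0],p[1],p[2]+.02);x0,y0=int(u)-30,int(v)-28
        s=cv2.resize(c["color"][y0:y0+56,x0:x0+60,::-1],None,fx=6,fy=6,interpolation=2)
        for ang,cx,cy,z,L,W,col in((-17.6,p[0],p[1],p[2]+.021,82,54,(0,0,255)),(-17.6,.6172,.2638,.038,67,37,(0,160,0))):
            t=np.radians(ang);d=np.array([[1,1],[1,-1],[-1,-1],[-1,1]])*[L/2e3,W/2e3]@np.array([[np.cos(t),np.sin(t)],[-np.sin(t),np.cos(t)]])+[cx,cy]
            q=np.array([[(blob(c,*e,z)[0]-x0+.5)*6,(blob(c,*e,z)[1]-y0+.5)*6] for e in d]);cv2.polylines(s,[q.astype(int)],True,col,1)
        a.append(s)
    cv2.imwrite(f"pics/{name}.png",np.hstack(a))
E
python3 -c "from v import *;go('d3')"
```

```text
[0.61692369 0.26502242 0.03216612] -107.3991424224234 [-0.15644635  0.70056503 -0.48464309]
```

View pics/d3.png

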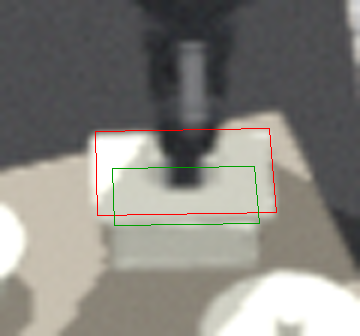

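The side view shows the lid square over the dish, its outline matching the model within 2 mm. Lowering.

Request:
step_arm:
  increments:
    - [0.006,0.0007,-0.001,-0.003,0]
    - [0.006,0,0,-0.003,0]
    - [0.006,0,0,-0.0015,0]
    - [0.006,0,0,-0.001,0]
    - [0.006,0,0,-0.0005,0]
    - [0.006,0,0,0,0]

```text
clock: 30.45
position: [0.6176, 0.2636, 0.0231]
ee_rot: [-0.699, 0.107, 0.699, 0.107]
ft_force: [0.4, 0.7, -1.2]
grip_width: 0.13
```

Request:
step_arm:
  increments:
    - [0.006,0,0,-0.0006,0]
    - [0.006,0,0,-0.0005,0]
    - [0.006,0,0,-0.0004,0]
    - [0.006,0,0,0,0]

```text
clock: 30.78
position: [0.6178, 0.2637, 0.0221]
ee_rot: [0.699, -0.107, -0.699, -0.107]
ft_force: [-2.4, -1.1, 3.0]
grip_width: 0.13
```

Contact (3 N) at the expected height. Releasing and backing away up and then to the tray side.

Request:
step_arm:
  increments:
    - [0.014,0,0,0,0]
    - [0.017,0,0,0,0]
    - [0.021,0,0,0,0]
    - [0.03,0,0,0,0]
    - [0.03,0,0,0,0]
    - [0.03,0,0,0.005,0]
    - [0.03,0,0,0.015,0]
    - [0.03,0,0,0.025,0]
    - [0.03,0,0,0.03,0]
    - [0.03,-0.01,-0.02,0.03,0]
    - [0.03,-0.01,-0.03,0.02,0]
    - [0.03,-0.01,-0.035,0,0]

```text
clock: 31.78
position: [0.5893, 0.1811, 0.1534]
ee_rot: [0.702, -0.104, -0.696, -0.108]
ft_force: [1.2, 0.1, 0.3]
grip_width: 0.352
```

Request:
step_arm:
  increments:
    - [0.03,-0.01,-0.035,0,0]
    - [0.03,-0.01,-0.035,0,0]
    - [0.03,-0.01,-0.035,0,0]
    - [0.03,-0.01,-0.035,0,0]
    - [0.03,-0.01,-0.035,0,0]
    - [0.03,0,-0.035,0,0]
    - [0.03,0,-0.035,0,0]
    - [0.03,0,-0.035,0,0]
    - [0.03,0,-0.035,0,0]
    - [0.03,0,-0.035,0,0]
    - [0.03,0,-0.035,0,0]
    - [0.03,0,0,0,0]

```text
clock: 32.78
position: [0.5364, -0.2149, 0.1481]
ee_rot: [0.699, -0.112, -0.698, -0.109]
ft_force: [0.3, -1.8, -0.1]
grip_width: 0.35
```

```bash
python3 - <<'E'
from v import *
go("e1",(.6178,.2637,.0221))
for n in("top","side"):
    c=camera(n);P=cloud(c)
    for nm,x,y,z,D in(("large",.62,.1425,.071,.076),("medium",.506,.256,.055,.058),("small",.492,.139,.041,.04)):
        print(n,nm,discfit(c,x,y,z,D,2,0)[2])
    A=P[(np.hypot(P[...,0]-.617,P[...,1]-.2635)<.05)&(P[...,2]>.034)&(P[...,2]<.056)]*1e3
    (x,y),(l,m),g=cv2.minAreaRect(A[:,:2].astype(np.float32));print("oblong rect",x,y,l,m,g)
    A=A[A[:,2]<49]
    print("tilt",np.round(np.linalg.lstsq(np.c_[A[:,:2]-[617,263],np.ones(len(A))],A[:,2],rcond=None)[0],3))
    for q in("tongs","beaker"):
        r=regions_of(c,q)[:1]
        if r: print(q,r[0]["p"],np.round(np.median(P[r[0]["region"]],0),3))
    if n=="top": cv2.imwrite("pics/e2.png",cv2.resize(c["color"][130:290,130:330,::-1],None,fx=4,fy=3.7,interpolation=2))
E
```

```text
[ 0.53638582 -0.21488862  0.14809235] -107.94173832412527 [ 0.27729383 -1.77287785 -0.10454654]
top large [620.8 142.9]
top medium [506.9 258.1]
top small [492.8 141. ]
oblong rect 617.8505859375 263.610107421875 55.21951675415039 82.16988372802734 72.40888214111328
tilt [1.0000e-03 4.0000e-03 4.4408e+01]
tongs 0.88 [ 0.599 -0.003  0.008]
side large [622.4 133.1]Traceback (most recent call last):
  File "<stdin>", line 6, in <module>
  File "h.py", line 36, in discfit
    E=np.array(E);f=least_squares(lambda p:np.hypot(E[:,0]-p[0],E[:,1]-p[1])-p[2],[x,y,D/2],loss="soft_l1",f_scale=.001)
                    ~~~~~~~~~~~~~^^^^^^^^^^^^^^^^^^^^^^^^^^^^^^^^^^^^^^^^^^^^^^^^^^^^^^^^^^^^^^^^^^^^^^^^^^^^^^^^^^^^^^^
    return func(*args, **kwargs)
    vector_fun = VectorFunction(
        fun_wrapped,
    ...<6 lines>...
        workers=workers
    )
    self._update_fun()
    ~~~~~~~~~~~~~~~~^^
    self.f = self.fun_wrapped(xp_copy(self.x))
             ~~~~~~~~~~~~~~~~^^^^^^^^^^^^^^^^^
    return np.atleast_1d(self.fun(x))
                         ~~~~~~~~^^^
    return self.f(x, *self.args, **self.kwargs)
           ~~~~~~^^^^^^^^^^^^^^^^^^^^^^^^^^^^^^
  File "h.py", line 36, in <lambda>
    E=np.array(E);f=least_squares(lambda p:np.hypot(E[:,0]-p[0],E[:,1]-p[1])-p[2],[x,y,D/2],loss="soft_l1",f_scale=.001)
                                                    ~^^^^^
IndexError: too many indices for array: array is 1-dimensional, but 2 were indexed
```

View pics/e1.png

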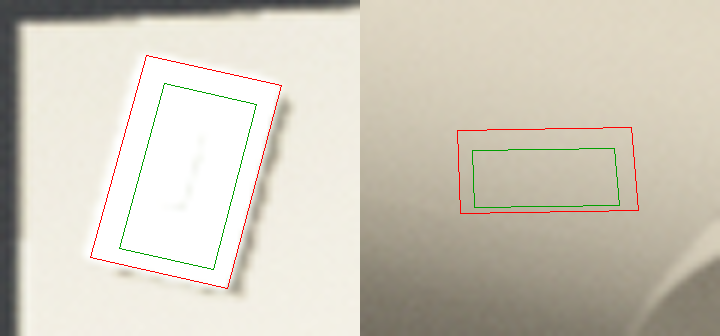

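View pics/e2.png

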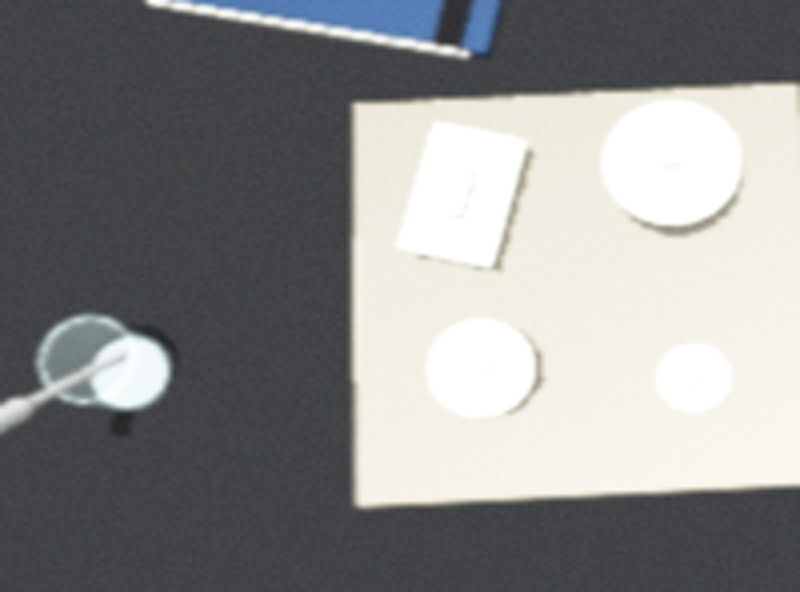

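The top view shows all four lids on their vessels, and the beaker where it was. The oblong lid fits (617.9, 263.6) at -17.6° and flat, against the dish at (617, 264) and -17.6°. The side view is blocked by the arm. Handing in.

```bash
python3 -c "
from h import *
print(ticket.hand_in(), monitor.get_obs()['clock'])"
```

```text
the job is handed in; nothing more can be done
the job is handed in; nothing more can be done
```

All four lids are on their vessels, knobs and grip up, and the job is handed in at about 33 s of the 104 s allowed. I lowered each lid slowly to first contact, at no more than about 8 N.

**Final checks (top camera):**

| Lid | Offset from vessel centre | Flatness |
|---|---|---|
| Large | about 1.6 mm | level |
| Medium | about 2 mm; the side camera said about 0.6 mm | level |
| Small | about 1.2 mm | tilt fit read about 0.04, from few depth points |
| Oblong | about 1 mm, angle -17.6°, same as the dish | level |

The tongs and beaker look undisturbed. The last numeric check of the beaker did not run, so for that I rely on the picture.

**What failed or disagreed:**
- **First grasp:** it closed above the large lid's knob, because the fingertips end about 24 mm short of the reported TCP. I corrected for this by depth measurement and a re-grasp.
- **Oblong lid:** I carried it 32 mm too far in y and brought it back, touching nothing.
- **Side camera:** the arm blocked its last view, so the final check rests on the top camera. Earlier side views after release covered the large and medium lids, both within 1 mm. The small and oblong lids were seen from the side only before they were set down.

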